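Put the pressed specimen mount up on the viewing stand

ROBOT

A 7-joint arm with a two-finger parallel gripper is mounted at the origin on the work surface. World frame = base frame: x ahead of the robot, y to its left, z up, the work surface at z = 0. Lengths are in m, angles in rad, forces in N, time in s.
With the tool pointing down it reaches from about 0.4 to 0.85 m from the base axis. Payload 10.4 kg.
Tool frame: the origin (TCP) lies at the very end of the fingers, on their centre line; the grasp point (between the pads) lies 19 mm behind it (manip.grip_point_offset is the distance from the TCP to the grasp point, in m); z points along the fingers, y is the line along which they close (so a half turn about z gives the same grasp; the last joint's range is limited). The gripper opens to 85 mm and grips with 20 to 120 N. Pads are 22 mm wide; open, the fingers measure 114 mm over their backs; the gripper's body (76 mm by 85 mm) begins 54 mm behind the grasp point. The pads swing forward as they close: fully open they stand 13 mm farther back than shut.
Start: joints at [-1.146, 0.332, -0.065, 1.46, 0.022, 1.35, -0.088], TCP at [0.271, 0.563, 0.202] pointing down, gripper open.
Joint ranges: [-2.6, 2.6], [-0.5, 2.12], [-1.47, 1.34], [0.16, 2.42], [-1.27, 4.41], [0.06, 2.06], [-2.6, 2.6]. Speed limits (rad/s): [2.22, 2.22, 2.79, 2.79, 3.14, 3.14, 3.14].

INTERFACE

Orientations are given as a unit quaternion [x, y, z, w].
In Python, from workcell import manip gives the robot as it stands. The module is installed in compiled form; this text tells all that it offers.
- The arm moves only by the tool step_arm, never from a script. Its argument "moves" is a list of rows, each a list of 7 numbers: the closure, from 0 (fully open) to 1 (shut), then the shift along the world's x, y, z in mm, then the turn, a rotation vector about the world's x, y, z in rad. In form: [[grip, tx, ty, tz, ax, ay, az], ...]. A call has 1 to 10 rows; each row is the pose to reach, as a shift and turn from the pose commanded when the call began; what a row does not reach only later rows make up. A row lasts 1/10 s, in which the tool goes at most 50 mm and 8.59 degrees, less where a joint would pass 70% of its speed; a pose out of reach is approached as far as the arm can. A call with a gripper value outside its range is refused whole. The fingers move at their own pace and stop on an object; "grip_force" is the grip in N (left out, the last holds). Time passes only in rows, so rows that repeat a pose let the fingers close. It gives the time, the measured TCP pose, the force, the opening and the grip force at its end, in the units of the state.
- manip.get_obs(): the state, without advancing time (a new reading comes with each control period).
- manip.camera(name): name is "scene" or "side" or "wrist"; returns a dict with "image" (420x560x3 uint8, blue, green, red), "K" (3x3 intrinsics, pixels), "dist_coeffs" ([k1, k2, p1, p2, k3] as OpenCV has them; the pictures are not rectified), "rvec" (rotation vector, rad) and "tvec" (3), from world to camera coordinates, as OpenCV has them; the wrist camera has in their place "mount" (4x4, takes a point from camera to tool coordinates, whose origin is the TCP and whose axes are the flange's). Camera axes: x right, y down, z forward; pixel columns grow to the right and rows downward; lengths in m; the calibration is good to about 2 mm. A picture is of the moment at which its call begins: read the wrist's pose just before it. There is no depth.
- manip.hand_in(): hands the job in; it is judged then, once.
The state is a dict: "clock": time; "joint_pos": joint angles; "joint_velocities": joint speeds; "tau": joint torques, N m; "position": TCP position; "ee_rot": TCP orientation; "ft_force": force on the tool from outside, world axes, zero at the start; "torque": the same for the moment, N m; "grip_width": opening from 0.0 (shut) to 1.0 (fully open); "grasp_force": force on a finger pad.
Only numpy, scipy, OpenCV 4.12 (cv2) and the standard library are available. Lean on these libraries where they do the work, as an engineer would, in place of code of your own. Each camera call takes 0.05 s, during which the arm holds its last target. There are 200 camera calls.

TASK

Take the brass weight off the specimen mount and stand it wholly on the round green coaster. Then take the mount off its cork block and lay it on the sloped viewing stand: flat on the narrow wooden back, lower edge down against the lip, centred and straight, red end uppermost. The mount is fragile glass: grip it lightly (25 N or so, never above 50 N per finger) and set it down gently without dropping it, and leave the other things on the bench where they are.

Things in the scene. Friction and masses are not known exactly. Their poses are not given: they have to be found in the camera images.
- weight: solid brass flattening weight, about 0.3 kg, 62 mm tall: round foot 44 mm in diameter and 24 mm high, neck 14 mm in diameter, round grip knob 24 mm in diameter from 39 to 62 mm above its underside. It starts standing on top of the mount. Origin: centre of its underside; z up its axis
- mount: white glazed specimen mount, a flat rigid plate 96 (x) by 60 (y) by 9 (z) mm, about 0.12 kg, pale green glass face with a reddish-brown motif and a red strip 12 mm wide across its whole -x end. It starts face up on the cork block, overhanging it on both long sides by about 11 mm. Origin: centre of its underside; z out of its face; -x towards the red end
- tab (a point): point on the mount's face at the middle of the red strip, 42 mm from the mount's centre towards -x, 9 mm above its underside
- press: fixed cork block on the bench, 100 (x) by 38 (y) by 32 (z) mm, on which the mount starts. Origin: centre of its underside
- stand: fixed viewing stand: grey foot 120 (x) by 90 (y) by 10 (z) mm, dark post, and on it a narrow wooden back sloping down towards the stand's +x at 35 degrees from level. Origin: centre of the foot's underside; z up
- rest: the stand's sloped wooden back, 100 mm long, only 30 mm wide, with a dark lip 44 mm wide across its lower end, 8 mm above the surface. Origin: on the slope's surface, 82 mm above the bench, 48.5 mm uphill of the lip's inner face: where the centre of the mount's underside belongs. x points down the slope to the lip, y across it, z square out of the slope
- coaster: fixed round green coaster 96 mm in diameter, 6 mm thick. Origin: centre of its underside
- tape: bystander: yellow tape roll 64 mm in diameter, 25 mm high
- spatula: bystander: steel spatula 170 mm long lying on the bench
- jar: bystander: small amber jar with black lid, 48 mm in diameter, 55 mm high
- phone: bystander: black phone 75 by 150 by 9 mm
- brush: bystander: brush 170 mm long lying on the bench
- spool: bystander: blue bobbin 32 mm in diameter, 35 mm high
Things that resemble listed ones, but are neither listed nor needed, are in the scene too. What is shaped like the stand but orange is not meant. There is more than one size of the mount; the job needs the larger.

How it is judged:
On the way:
1. the weight stands on the coaster, let go (horizontal distance between weight and coaster below 0.027 m and z of weight in the frame of coaster between 0.003 and 0.01 m and angle between weight's own z axis and vertical below 0.1 rad and contact force between the fingers and weight below 0.1 N), for 0.2 s.
At the end, for the whole second after the job is handed in: Weight upright (6 degrees) and wholly on the coaster (centres within 27 mm). Mount at rest on the sloped back, face up and flat (4 degrees), lower edge within about 5 mm of the lip, centred across within 9 mm, straight within 7 degrees, red end uppermost (horizontal distance between weight and coaster below 0.027 m and z of weight in the frame of coaster between 0.003 and 0.01 m and angle between weight's own z axis and vertical below 0.1 rad and x of mount in the frame of rest between -0.005 and 0.004 m and y of mount in the frame of rest between -0.009 and 0.009 m and z of mount in the frame of rest between -0.003 and 0.003 m and angle between the x axis of mount and the x axis of rest, either way round below 0.12 rad and angle between the z axis of mount and the z axis of rest, either way round below 0.07 rad and x of tab in the frame of rest below -0.03 m and z of tab in the frame of rest above 0.005 m and linear speed of each of mount, weight below 0.01 m/s); the robot touches nothing.
It fails at once if the mount is gripped with more than 50 N per finger (100 N in all) (contact force between the fingers and mount above 100 N).
It fails at once if the mount is pressed or dropped on the stand with more than 30 N (contact force between mount and stand above 30 N).
It fails at once if a bystander is shifted by more than 20 mm (distance of any of tape, spatula, jar, phone, brush, spool from where it was at the start of the episode above 0.02 m).
It also fails if it takes over 61 s, if anything falls off the work surface, if the arm or the gripper's body presses on something with over 40 N, if the wrist force passes 120 N, or if a joint passes its speed limit or range.

## Working session

There is one attempt and no reset: what is moved stays moved. The work goes in short steps, Python scripts to look and compute and a tool call to move; the robot and the scene stay as the last step left them, time stands still between calls to the robot, and variables do not carry over. Pictures are saved under pics/ and viewed, at most 10 in all, crops included, and the job is handed in when it is done.

Besides the shell and the picture viewer there is one more tool, called after ">>>" as a command line: name --pt "numbers of a row" for each row, then --argument value for the rest. step_arm: Moves the arm, as the interface text tells. Its arguments: {"type":"object","properties":{"moves":{"type":"array","items":{"type":"array","items":{"type":"number"}}},"grip_force":{"type":"number"}},"required":["moves"]}

```bash
mkdir -p pics
cat > h.py <<'E'
import numpy as np, cv2, pickle
from scipy.spatial.transform import Rotation as R
from workcell import manip
def grab(n):
    o=manip.get_obs(); c=manip.camera(n); 
    if 'mount' in c:
        T=np.eye(4); T[:3,:3]=R.from_quat(o['ee_rot']).as_matrix(); T[:3,3]=o['position']
        c['cw']=T@np.array(c['mount'])
    else:
        Rm=cv2.Rodrigues(np.array(c['rvec'],float))[0]; M=np.eye(4); M[:3,:3]=Rm; M[:3,3]=np.ravel(c['tvec']); c['cw']=np.linalg.inv(M)
    pickle.dump(c,open(n+'.pkl','wb')); return c
def load(n): return pickle.load(open(n+'.pkl','rb'))
def ray(c,uv):
    p=cv2.undistortPoints(np.array(uv,float).reshape(-1,1,2),np.array(c['K'],float),np.array(c['dist_coeffs'],float)).reshape(-1,2)
    d=np.c_[p,np.ones(len(p))]@c['cw'][:3,:3].T
    return c['cw'][:3,3],d
def plane(c,uv,z):
    o,d=ray(c,uv); return o+d*((z-o[2])/d[:,2])[:,None]
def tri(c1,u1,c2,u2):
    a,d=ray(c1,u1);b,e=ray(c2,u2);out=[]
    for p,q in zip(d,e):
        s=np.linalg.lstsq(np.c_[p,-q],b-a,rcond=None)[0]; x=a+s[0]*p;y=b+s[1]*q
        out.append(np.r_[(x+y)/2,np.linalg.norm(x-y)])
    return np.array(out)
def proj(c,P):
    M=np.linalg.inv(c['cw']); return cv2.projectPoints(np.array(P,float).reshape(-1,1,3),cv2.Rodrigues(M[:3,:3])[0],M[:3,3],np.array(c['K'],float),np.array(c['dist_coeffs'],float))[0].reshape(-1,2)
E
python3 - <<'E'
from h import *
for n in('scene','side'):
    c=grab(n); cv2.imwrite(f'pics/{n}0.png',c['image']); print(n,c['cw'].round(3).tolist())
E
```

```text
scene [[0.665, 0.567, -0.487, 1.057], [0.747, -0.519, 0.416, -0.368], [-0.017, -0.64, -0.768, 0.811], [0.0, 0.0, 0.0, 1.0]]
side [[-0.999, -0.016, 0.04, 0.528], [-0.041, 0.636, -0.771, 0.721], [-0.014, -0.772, -0.636, 0.662], [0.0, 0.0, 0.0, 1.0]]
```

View pics/scene0.png

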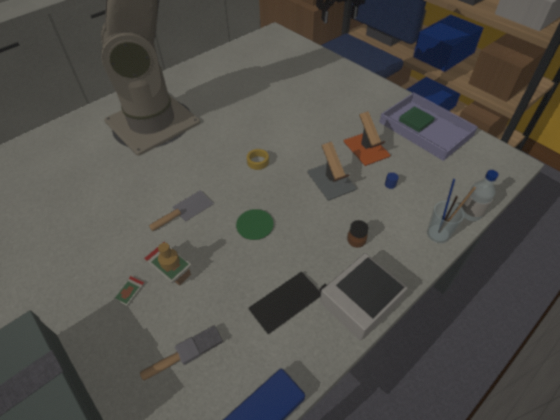

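View pics/side0.png

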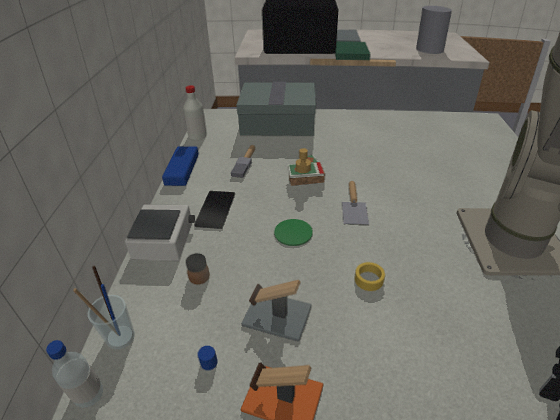

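Candidates, scene view:
- **Mounts:** the large one under the weight on cork at (170,263). A small one lies at (129,290), which is a decoy.
- **Stands:** grey at (332,180). The orange one at (368,145) is a decoy.
- **Green discs:** the coaster at (255,224). The green thing in the tray at (417,118) is not it.
- **Weight:** brass, at (168,257).

In the side view the mount is at (306,173), the grey stand at (277,312) and the coaster at (293,232). I'll check these in one close crop.

Run:
```python
from h import *
s,d=load('scene'),load('side')
def crop(c,x,y,w,h,k): return cv2.resize(c['image'][y:y+h,x:x+w],(w*k,h*k),interpolation=cv2.INTER_CUBIC)
a=np.hstack([crop(s,135,235,65,50,6),crop(d,278,145,65,50,6)])
b=np.hstack([crop(s,300,140,65,50,6)[:300],crop(s,300,140,1,50,6)[:, :0],crop(d,240,275,65,50,6)])
b2=crop(d,240,275,78,66,5)[:300]
im=np.vstack([a,np.hstack([crop(s,300,140,65,50,6),cv2.resize(crop(d,240,275,78,60,5),(390,300))])])
im=np.clip(im*1.6,0,255).astype(np.uint8)
cv2.imwrite('pics/c1.png',im)
for c,n in((s,'scene'),(d,'side')):
    hsv=cv2.cvtColor(c['image'],cv2.COLOR_BGR2HSV)
    m=cv2.inRange(hsv,(50,110,40),(80,255,255)); 
    cs=cv2.findContours(m,0,2)[0]
    for k in sorted(cs,key=cv2.contourArea)[-3:]:
        if cv2.contourArea(k)<100: continue
        p=plane(c,k.reshape(-1,2).astype(float),.006); q=cv2.minEnclosingCircle((p[:,:2]*1000).astype(np.float32)); print(n,'green',q,cv2.boundingRect(k))
print(plane(s,[[170,264],[332,185],[168,250]],.04)[:, :2], plane(d,[[306,175],[277,320]],.04)[:,:2])
```

```text
side green ((547.5027465820312, -14.631033897399902), 47.20905685424805) (275, 219, 37, 26)
[[ 0.5307135  -0.2471958 ]
 [ 0.61006385  0.19796209]
 [ 0.49495497 -0.23042062]] [[ 0.51616201 -0.21323078]
 [ 0.56981793  0.27445702]]
```

View pics/c1.png

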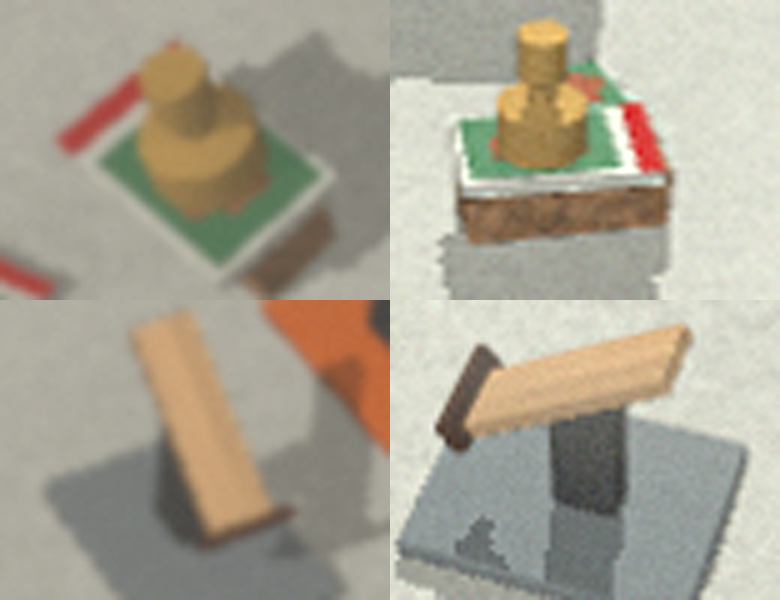

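The crop shows the large mount under the weight on cork. Its red end faces the robot (-x), with scene face corners at (145,260), (165,242), (190,264) and (172,281). The grey stand's lip is at its +x end, around side (255,297). Next: a rough pose, then wrist views.

Run:
```python
from h import *
s,d=load('scene'),load('side')
np.set_printoptions(precision=4,suppress=True)
S=np.array([[62,148],[178,42],[222,275],[333,175]])/6+[135,235]-.4
D=np.array([[272,172],[250,103],[72,185],[70,120]])/6+[278,145]-.4
for c,u in((s,S),(d,D)):
    p=plane(c,u,.041)[:,:2]; e=p[2]+p[3]-p[0]-p[1]; print(p,p.mean(0),np.degrees(np.arctan2(e[1],e[0])))
print('tri',tri(s,S[[1,0,3,2]],d,D))
# weight knob top centre
k=tri(s,[np.array([175,62])/6+[135,235]-.4],d,[np.array([153,33])/6+[278,145]-.4]);print('knob',k)
for c,uv in((s,[[255,224]]),(d,[[293.5,232]])): print(plane(c,uv,.006))
W=np.array([[190,10],[133,30],[205,240],[270,208]])/6+[300,140]-.4
print('rest',tri(s,[np.array([160,20])/6+[300,140]-.4,np.array([238,226])/6+[300,140]-.4],d,[np.array([290,50])/5+[240,275]-.4,np.array([93,100])/5+[240,275]-.4]))
print('foot',plane(s,[np.array([45,190])/6+[300,140]-.4],.01),plane(d,np.array([[7,245],[358,150]])/5+[240,275]-.4,.01))
```

```text
[[ 0.4817 -0.2838]
 [ 0.4693 -0.2246]
 [ 0.5699 -0.2672]
 [ 0.5616 -0.2129]] [ 0.5206 -0.2472] 8.912347100561567
[[ 0.4686 -0.2216]
 [ 0.4773 -0.2825]
 [ 0.562  -0.2086]
 [ 0.5648 -0.265 ]] [ 0.5181 -0.2444] 9.57651288952261
tri [[ 0.4683 -0.2243  0.0394  0.0004]
 [ 0.4784 -0.284   0.0389  0.0031]
 [ 0.5613 -0.2123  0.0391  0.0018]
 [ 0.5663 -0.2673  0.0384  0.0035]]
knob [[ 0.5248 -0.2416  0.1038  0.0013]]
[[ 0.5515 -0.0177  0.006 ]]
[[ 0.5462 -0.0114  0.006 ]]
rest [[0.5338 0.2462 0.1082 0.0035]
 [0.6096 0.224  0.0509 0.0011]]
foot [[0.5093 0.2067 0.01  ]] [[0.6417 0.264  0.01  ]
 [0.5045 0.2131 0.01  ]]
```

Run:
```python
from h import *
np.set_printoptions(precision=4,suppress=True)
o=manip.get_obs(); print(o); print(R.from_quat(o['ee_rot']).as_matrix()); c=grab('wrist'); print(np.array(c['mount']),c['K'])
```

```text
{'clock': 0.1, 'joint_pos': array([-1.1456,  0.3328, -0.0647,  1.4608,  0.0216,  1.3499, -0.0885]), 'joint_velocities': array([-0.0008, -0.0016,  0.0012, -0.0034, -0.0009,  0.0004, -0.0003]), 'tau': array([  0.0004, -62.6737,   0.0483, -39.2437,   0.0162,   0.0068,
        -0.    ]), 'position': array([0.2705, 0.5631, 0.2011]), 'ee_rot': array([ 0.222 ,  0.975 , -0.0006, -0.0001]), 'ft_force': array([-0.7846,  0.4899, -0.1658]), 'torque': array([ 0.0052, -0.0428,  0.0006]), 'grasp_force': 0.0, 'grip_width': 1.0008458050067723}
[[-0.9014  0.433  -0.0005]
 [ 0.433   0.9014 -0.0011]
 [-0.     -0.0012 -1.    ]]
[[-0.0003 -0.9616 -0.2743  0.0688]
 [ 1.     -0.0001 -0.0005 -0.0003]
 [ 0.0005 -0.2743  0.9616 -0.1729]
 [ 0.      0.      0.      1.    ]] [[338.2606   0.     279.6975]
 [  0.     338.2606 213.7778]
 [  0.       0.       1.    ]]
```

>>> step_arm --pt "0 0 0 50 0 0 0" --pt "0 30 -35 100 0 0 0.05" --pt "0 65 -75 100 0 0 0.1" --pt "0 100 -115 100 0 0 0.17" --pt "0 135 -155 100 0 0 0.17" --pt "0 170 -195 100 0 0 0.17" --pt "0 205 -235 100 0 0 0.17" --pt "0 240 -275 100 0 0 0.17" --pt "0 275 -320 100 0 0 0.17" --pt "0 275 -320 100 0 0 0.17"

```text
clock: 1.15
position: [0.5472, 0.2402, 0.3017]
ee_rot: [0.14, 0.99, -0.0, 0.0]
ft_force: [1.6, 0.9, 0.5]
grip_width: 1.001
grasp_force: 0.0
```

>>> step_arm --pt "0 0 0 0 0 0 0" --pt "0 0 0 0 0 0 0"

```text
clock: 1.35
position: [0.5458, 0.2427, 0.3014]
ee_rot: [0.139, 0.99, -0.0, -0.0]
ft_force: [-0.4, 1.3, 0.2]
grip_width: 0.998
grasp_force: 0.0
```

Run:
```python
from h import *
o=manip.get_obs();print(o['position'],o['ee_rot'],abs(o['joint_velocities']).max(),o['clock'])
c=grab('wrist'); pickle.dump(c,open('w_stand.pkl','wb')); cv2.imwrite('pics/w1.png',np.clip(c['image']*1.4,0,255).astype(np.uint8))
```

```text
[0.54583684 0.24267173 0.30143113] [ 1.39440240e-01  9.90230419e-01 -1.26406290e-04 -3.48430373e-04] 0.03396149981773789 1.35
```

View pics/w1.png

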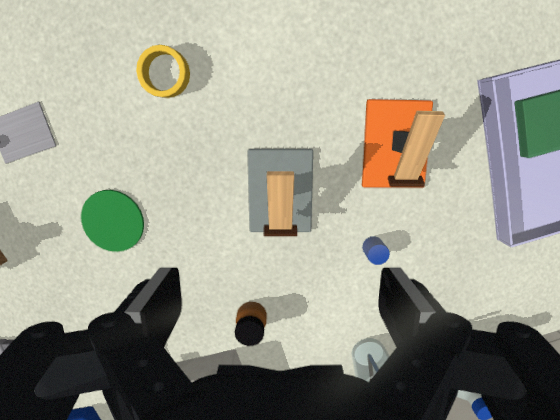

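The wrist view shows:
- **Grey stand:** foot from (248,149) to (313,232), lip at (280,230).
- **Coaster:** (113,220).
- **Orange stand decoy:** (398,143).

Run:
```python
from h import *
np.set_printoptions(precision=4,suppress=True)
c=pickle.load(open('w_stand.pkl','rb')); im=c['image']; hsv=cv2.cvtColor(im,cv2.COLOR_BGR2HSV)
print('bg',hsv[165,215],'foot',hsv[160,280],hsv[200,258],'wood',hsv[200,280],'lip',hsv[231,280])
m=cv2.inRange(hsv,(50,110,40),(80,255,255)); 
k=max([k for k in cv2.findContours(m,0,2)[0] if cv2.boundingRect(k)[0]<200],key=cv2.contourArea)
p=plane(c,k.reshape(-1,2).astype(float),.006)[:,:2]; print('coaster',cv2.minEnclosingCircle((p*1000).astype(np.float32)),p.mean(0))
roi=np.zeros(im.shape[:2],np.uint8); roi[140:245,235:325]=1
f=((hsv[...,0]>85)&(hsv[...,0]<125)&(hsv[...,1]>15)&(roi>0)).astype(np.uint8)
kf=max(cv2.findContours(f,0,2)[0],key=cv2.contourArea); print('foot box',cv2.minAreaRect(kf),cv2.contourArea(kf))
q=plane(c,cv2.boxPoints(cv2.minAreaRect(kf)),.01)[:,:2]; print(q,q.mean(0),np.linalg.norm(np.roll(q,-1,0)-q,axis=1))
pw=plane(c,kf.reshape(-1,2).astype(float),.01)[:,:2]; r=cv2.minAreaRect((pw*1000).astype(np.float32)); print('world rect',r)
w=((hsv[...,0]<20)&(hsv[...,1]>70)&(hsv[...,2]>80)&(roi>0)).astype(np.uint8)
kw=max(cv2.findContours(w,0,2)[0],key=cv2.contourArea); b=cv2.minAreaRect(kw); print('wood',b,cv2.boxPoints(b).tolist())
ys,xs=np.nonzero(w)
for y in range(ys.min(),ys.max()+1,6): print(y,xs[ys==y].min(),xs[ys==y].max())
l=((hsv[...,2]<60)&(roi>0)&(np.arange(420)[:,None]>222)).astype(np.uint8); kl=max(cv2.findContours(l,0,2)[0],key=cv2.contourArea); print('lip',cv2.boundingRect(kl),cv2.minAreaRect(kl))
```

```text
bg [ 32  22 150] foot [ 77  18 102] [ 78  13 102] wood [ 17 116 160] lip [ 12 174  41]
coaster ((549.2536010742188, -18.386526107788086), 48.09234619140625) [ 0.5492 -0.0144]Traceback (most recent call last):
  File "<stdin>", line 10, in <module>
ValueError: max() iterable argument is empty
```

Run:
```python
from h import *
np.set_printoptions(precision=4,suppress=True)
c=pickle.load(open('w_stand.pkl','rb')); im=c['image']; hsv=cv2.cvtColor(cv2.medianBlur(im,3),cv2.COLOR_BGR2HSV)
roi=np.zeros(im.shape[:2],np.uint8); roi[140:245,235:325]=1
f=((hsv[...,0]>60)&(hsv[...,0]<130)&(roi>0)).astype(np.uint8)
w=((hsv[...,0]<22)&(hsv[...,1]>70)&(hsv[...,2]>80)&(roi>0)).astype(np.uint8)
f=cv2.morphologyEx(f,2,np.ones((3,3)))
kf=max(cv2.findContours(f,0,1)[0],key=cv2.contourArea)
pw=plane(c,kf.reshape(-1,2).astype(float),.01)[:,:2]; r=cv2.minAreaRect((pw*1000).astype(np.float32)); print('foot world rect',r, cv2.boundingRect(kf))
kw=max(cv2.findContours(w,0,1)[0],key=cv2.contourArea); b=cv2.minAreaRect(kw); print('wood',b,cv2.boxPoints(b).tolist())
ys,xs=np.nonzero(w); E=[]
for y in range(ys.min()+2,ys.max()-3): E.append((xs[ys==y].min(),xs[ys==y].max(),y))
E=np.array(E); L=np.polyfit(E[:,2],E[:,0]-.5,1);Rr=np.polyfit(E[:,2],E[:,1]+.5,1); print('edges',L,Rr,ys.min(),ys.max())
yt,yb=ys.min()-.5,ys.max()+.5
zt,zb=.082+.0515*np.sin(.6109),.082-.0485*np.sin(.6109)
t=plane(c,[[np.polyval(L,yt),yt],[np.polyval(Rr,yt),yt]],zt); bb=plane(c,[[np.polyval(L,yb),yb],[np.polyval(Rr,yb),yb]],zb)
print('top',t,'bottom',bb)
T,B=t.mean(0),bb.mean(0); e=B-T; print('len',np.hypot(e[0],e[1]),'exp',.1*np.cos(.6109),'yaw',np.degrees(np.arctan2(e[1],e[0])),'origin',T+e*.515)
print('w',np.linalg.norm(t[1]-t[0]),np.linalg.norm(bb[1]-bb[0]))
s=load('side'); print(proj(s,[T,B,T+e*.515]))
```

```text
foot world rect ((575.1953125, 234.2666015625), (88.58395385742188, 117.4399185180664), 73.97240447998047) (248, 149, 65, 83)
wood ((280.0, 200.0), (58.0, 26.0), 90.0) [[267.0, 171.0], [293.0, 171.0], [293.0, 229.0], [267.0, 229.0]]
edges [  0.0391 259.5291] [ -0.051  302.7353] 171 229
top [[0.5281 0.2319 0.1115]
 [0.5364 0.2607 0.1115]] bottom [[0.6109 0.2079 0.0542]
 [0.619  0.2363 0.0542]]
len 0.08620142855336692 exp 0.08191321052435677 yaw -16.32592360027626 origin [0.5749 0.2338 0.082 ]
w 0.030010558286314555 0.029503115261028563
[[297.6074 283.9033]
 [255.2132 292.7784]
 [274.9261 288.6745]]
```

>>> step_arm --pt "0 -5 -48 0 0 0 0.04" --pt "0 -10 -97 0 0 0 0.09" --pt "0 -15 -146 0 0 0 0.13" --pt "0 -20 -194 0 0 0 0.18" --pt "0 -25 -243 0 0 0 0.22" --pt "0 -30 -292 0 0 0 0.26" --pt "0 -36 -341 0 0 0 0.31" --pt "0 -41 -390 0 0 0 0.35" --pt "0 -46 -438 -20 0 0 0.4" --pt "0 -50 -485 -40 0 0 0.44"

```text
clock: 2.4
position: [0.4963, -0.2385, 0.2634]
ee_rot: [-0.084, 0.997, 0.0, 0.001]
ft_force: [1.7, 0.3, -0.9]
grip_width: 1.001
grasp_force: 0.0
```

>>> step_arm --pt "0 0 0 0 0 0 0" --pt "0 0 0 0 0 0 0" --pt "0 0 0 0 0 0 0"

```text
clock: 2.7
position: [0.4969, -0.2362, 0.2635]
ee_rot: [-0.083, 0.997, 0.0, 0.0]
ft_force: [0.1, 0.8, 0.6]
grip_width: 1.002
grasp_force: 0.0
```

Run:
```python
from h import *
o=manip.get_obs();print(o['position'],o['ee_rot'],abs(o['joint_velocities']).max(),o['clock'])
c=grab('wrist'); pickle.dump(c,open('w_m.pkl','wb'))
cv2.imwrite('pics/w2.png',np.clip(c['image']*1.4,0,255).astype(np.uint8))
```

```text
[ 0.49687571 -0.23621699  0.26348786] [-8.25475523e-02  9.96587016e-01  3.49191150e-04  3.16231262e-04] 0.008099136621053249 2.7
```

View pics/w2.png

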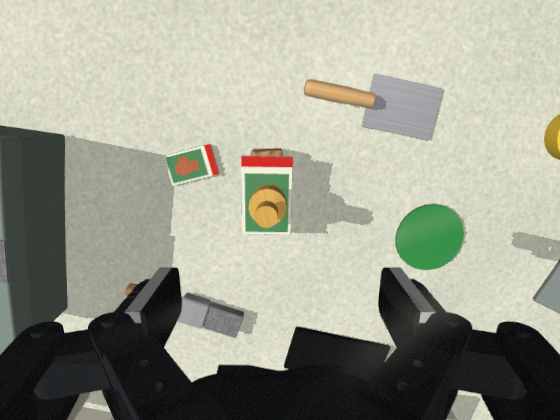

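The wrist view shows the mount's face from (241,157) to (293,234) with the red strip on top. The weight is at (267,208), the small decoy mount at (192,166) and the coaster at (430,237).

Run:
```python
from h import *
np.set_printoptions(precision=4,suppress=True)
c=pickle.load(open('w_m.pkl','rb')); im=c['image']; hsv=cv2.cvtColor(cv2.medianBlur(im,3),cv2.COLOR_BGR2HSV); H,S,V=[hsv[...,i].astype(int) for i in range(3)]
roi=np.zeros(im.shape[:2],bool); roi[140:250,225:305]=1
red=((H<8)|(H>172))&(S>150)&roi; ys,xs=np.nonzero(red)
pr=plane(c,np.c_[xs,ys],.041)[:,:2]; print('red strip',cv2.minAreaRect((pr*1000).astype(np.float32)),pr.mean(0))
# white+green+red, brass left out -> fill by hull
print('edge profile row 222', [tuple(hsv[222,x]) for x in (236,240,242,244,246)])
g=(H>50)&(H<85)&(S>100)&roi; ys,xs=np.nonzero(g); pg=plane(c,np.c_[xs,ys],.041)[:,:2]; print('green',cv2.minAreaRect((pg*1000).astype(np.float32)))
b=(H>15)&(H<26)&(S>140)&roi&(np.arange(420)[:,None]>180); kb=max(cv2.findContours(b.astype(np.uint8),0,1)[0],key=cv2.contourArea)
print('brass',cv2.boundingRect(kb))
p=plane(c,kb.reshape(-1,2).astype(float),.065)[:,:2]; print('foot circle@.065',cv2.minEnclosingCircle((p*1000).astype(np.float32)))
m=(H>50)&(H<80)&(S>110)&(np.arange(560)[None]>380); k=max(cv2.findContours(m.astype(np.uint8),0,1)[0],key=cv2.contourArea)
p=plane(c,k.reshape(-1,2).astype(float),.006)[:,:2]; print('coaster',cv2.minEnclosingCircle((p*1000).astype(np.float32)))
print(proj(c,[[.525,-.2416,.103]]), plane(c,[[267,214]],.103))
```

```text
red strip ((479.9462890625, -254.92626953125), (10.525886535644531, 58.468807220458984), 9.394597053527832) [ 0.4796 -0.2543]
edge profile row 222 [(np.uint8(30), np.uint8(23), np.uint8(157)), (np.uint8(32), np.uint8(23), np.uint8(155)), (np.uint8(32), np.uint8(24), np.uint8(173)), (np.uint8(32), np.uint8(27), np.uint8(173)), (np.uint8(64), np.uint8(92), np.uint8(105))]
green ((530.16162109375, -247.87017822265625), (69.61272430419922, 50.11655044555664), 9.430130958557129)
brass (249, 186, 37, 41)
foot circle@.065 ((526.8721923828125, -246.29307556152344), 24.36740493774414)
coaster ((549.5064697265625, -19.76399803161621), 47.87588882446289)
[[270.7851 214.6384]] [[ 0.525  -0.2455  0.103 ]]
```

>>> step_arm --grip_force 40 --pt "0 14 -5 -45 0 0 0" --pt "0 28 -10 -90 0 0 0" --pt "0 28 -10 -130 0 0 0" --pt "0 28 -10 -165 0 0 0" --pt "0 28 -10 -185 0 0 0" --pt "0 28 -10 -190 0 0 0" --pt "0 28 -10 -190 0 0 0" --pt "0 28 -10 -190 0 0 0"

```text
clock: 3.55
position: [0.5251, -0.2482, 0.0748]
ee_rot: [-0.081, 0.997, -0.0, 0.001]
ft_force: [-0.5, -0.1, 0.7]
grip_width: 0.998
grasp_force: 0.0
```

>>> step_arm --pt "0.4 0 0 0 0 0 0" --pt "0.6 0 0 0 0 0 0" --pt "0.8 0 0 0 0 0 0" --pt "0.9 0 0 0 0 0 0" --pt "0.9 0 0 0 0 0 0" --pt "0.9 0 0 0 0 0 0"

```text
clock: 4.15
position: [0.5255, -0.2475, 0.0755]
ee_rot: [-0.081, 0.997, 0.001, 0.002]
ft_force: [-3.3, 5.6, 20.6]
grip_width: 0.1
grasp_force: 9.7
```

Run:
```python
from h import *
o=manip.get_obs();print(o['grip_width'],o['grasp_force'],o['ft_force'])
d=grab('side');s=grab('scene');w=grab('wrist')
f=lambda c,x,y,a,b,k:cv2.resize(c['image'][y:y+b,x:x+a],(a*k,b*k),interpolation=2)
im=np.hstack([f(d,265,110,80,75,5),f(s,125,200,80,75,5)]); cv2.imwrite('pics/g1.png',np.clip(im*1.5,0,255).astype(np.uint8))
```

```text
0.0997501718435529 9.704264877582318 [-3.3488149   5.59465266 20.56477047]
```

View pics/g1.png

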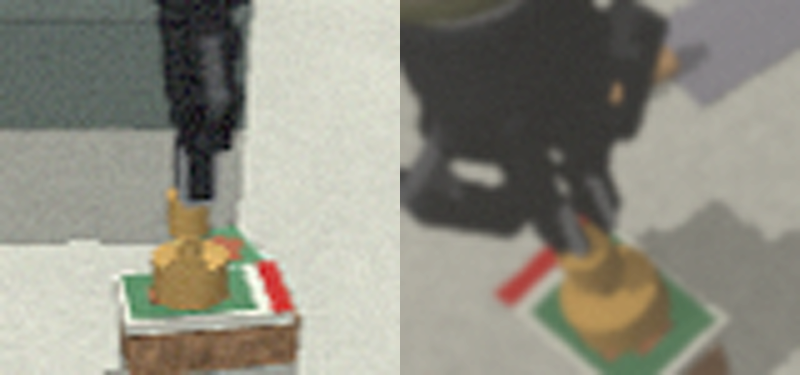

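The fingers nip only the near edge of the knob: in the side crop the tips are at (200,200) and the knob at (188,212). I'll compare the TCP projection with that.

Run:
```python
from h import *
np.set_printoptions(precision=2,suppress=True)
o=manip.get_obs();p=o['position'];print(p,R.from_quat(o['ee_rot']).as_matrix())
for n,off in(('side',(265,110)),('scene',(125,200))):
    c=load(n)
    for P in (p,p+[0,0,.02],[.525,-.246,.103],[.525,-.246,.041]): u=proj(c,[P])[0]; print(n,P,u,(u-off)*5+([400,0] if n=='scene' else [0,0]))
d,s=load('side'),load('scene')
# fingertip seen
print(tri(d,[np.array([200,200])/5+[265,110]-.4],s,[np.array([585,250])/5+[125-80,200]-.4]))
# knob centre top / foot
print('knob',tri(d,[np.array([188,195])/5+[265,110]-.4],s,[np.array([590,245])/5+[45,200]-.4]))
```

```text
[ 0.53 -0.25  0.08] [[-0.99 -0.16  0.  ]
 [-0.16  0.99  0.  ]
 [-0.    0.   -1.  ]]
side [ 0.53 -0.25  0.08] [302.93 157.65] [189.64 238.25]
side [ 0.53 -0.25  0.1 ] [303.02 151.47] [190.12 207.36]
side [0.525, -0.246, 0.103] [303.22 149.41] [191.11 197.07]
side [0.525, -0.246, 0.041] [302.92 168.31] [189.6  291.55]
scene [ 0.53 -0.25  0.08] [164.91 254.06] [599.53 270.3 ]
scene [ 0.53 -0.25  0.1 ] [162.71 249.  ] [588.55 245.01]
scene [0.525, -0.246, 0.103] [162.39 246.52] [586.94 232.59]
scene [0.525, -0.246, 0.041] [169.01 261.85] [620.07 309.27]
[[ 0.52 -0.25  0.1   0.01]]
knob [[ 0.53 -0.25  0.1   0.  ]]
```

Run:
```python
from h import *
np.set_printoptions(precision=1,suppress=True)
c=load('wrist'); M=np.array(c['mount']); 
def pt(P):
    q=np.linalg.inv(M)@np.r_[P,1]; return cv2.projectPoints(q[:3].reshape(1,1,3),np.zeros(3),np.zeros(3),np.array(c['K'],float),np.array(c['dist_coeffs'],float))[0].ravel()
im=np.clip(c['image']*1.4,0,255).astype(np.uint8)
for n,P in(('tcp',[0,0,0]),('gp',[0,0,-.019]),('L',[0,.0425,-.013]),('R',[0,-.0425,-.013])): u=pt(P);print(n,u); cv2.drawMarker(im,tuple(int(v) for v in u),(255,0,255),0,8)
cv2.imwrite('pics/w3.png',im)
```

```text
tcp [281.  248.6]
gp [281.1 262.9]
L [363.8 257.9]
R [198.3 257.9]
```

View pics/w3.png

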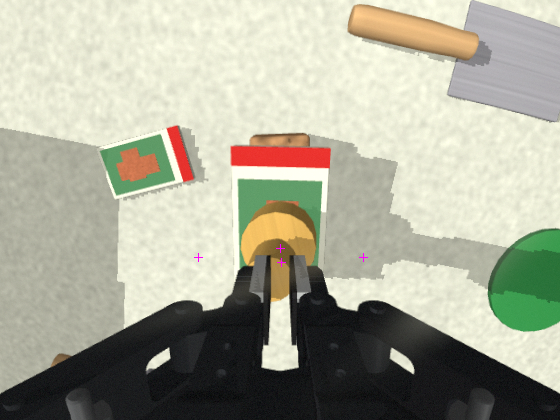

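The wrist view shows both fingertips over the top of the knob, around (265,258) and (297,258), while the TCP marker is at (281,249). I'll check how far the tips really are from the TCP.

Run:
```python
from h import *
np.set_printoptions(precision=1,suppress=True)
print(manip.grip_point_offset)
c=load('wrist'); M=np.array(c['mount']); 
def pt(P,c):
    q=np.linalg.inv(M)@np.r_[P,1]; return cv2.projectPoints(q[:3].reshape(1,1,3),np.zeros(3),np.zeros(3),np.array(c['K'],float),np.array(c['dist_coeffs'],float))[0].ravel()
for t in(0,.013,.02,.03,.04): print(t,[pt([x,.0425,-t],c) for x in(-.011,0,.011)],'closed',[pt([x,.012,-t],c) for x in(-.011,0,.011)])
# side-view finger silhouettes: dark pixels rows/cols near
d=load('side'); g=cv2.cvtColor(d['image'],6)
for y in range(130,160,2): xs=np.nonzero(g[y,285:325]<45)[0]+285; print(y,xs.min() if len(xs) else None,xs.max() if len(xs) else None)
```

```text
0.0187
0 [array([356.9, 266.8]), array([358.2, 248.5]), array([359.5, 229.5])] closed [array([302.5, 267. ]), array([302.9, 248.6]), array([303.3, 229.6])]
0.013 [array([362.2, 277.3]), array([363.8, 257.9]), array([365.3, 237.7])] closed [array([304.1, 277.6]), array([304.5, 258.1]), array([305. , 237.9])]
0.02 [array([365.4, 283.6]), array([367.1, 263.5]), array([368.8, 242.7])] closed [array([305. , 283.9]), array([305.5, 263.8]), array([306. , 242.8])]
0.03 [array([370.4, 293.4]), array([372.3, 272.4]), array([374.2, 250.4])] closed [array([306.5, 293.8]), array([307. , 272.7]), array([307.6, 250.7])]
0.04 [array([376. , 304.4]), array([378.2, 282.4]), array([380.4, 259.2])] closed [array([308.1, 305. ]), array([308.8, 282.8]), array([309.4, 259.5])]
130 299 312
132 299 312
134 299 312
136 301 310
138 300 310
140 302 307
142 303 306
144 303 306
146 303 306
148 303 306
150 None None
152 None None
154 None None
156 None None
158 None None
```

>>> step_arm --pt "0.4 0 0 0 0 0 0" --pt "0 0 0 0 0 0 0" --pt "0 0 0 0 0 0 0" --pt "0 0 0 0 0 0 0" --pt "0 0 1 -8 0 0 0" --pt "0 0 1 -18 0 0 0" --pt "0 0 1 -25 0 0 0" --pt "0 0 1 -25 0 0 0"

```text
clock: 5.1
position: [0.5229, -0.247, 0.0465]
ee_rot: [-0.081, 0.997, 0.0, -0.001]
ft_force: [-0.1, 0.5, -0.1]
grip_width: 1.0
grasp_force: 0.0
```

Run:
```python
from h import *
o=manip.get_obs();print(o['position'],o['ft_force'],o['grip_width'])
d=grab('side');g=cv2.cvtColor(d['image'],6); w=grab('wrist')
np.set_printoptions(precision=1,suppress=True)
for y in range(130,176,2):
    xs=np.nonzero(g[y,285:325]<45)[0]+285; print(y,(xs.min(),xs.max()) if len(xs) else None,end=' ')
p=o['position']; a=R.from_quat(o['ee_rot']).as_matrix()
for t in(0,.01,.02,.03,.04): print(t,proj(d,[p+a@[0,.0425,-t]]),proj(d,[p+a@[0,.057,-t]]))
cv2.imwrite('pics/g2.png',np.clip(np.hstack([cv2.resize(d['image'][110:185,265:345],(400,375),interpolation=2),cv2.resize(w['image'][180:330,130:430],(400,375))[:, :]])*1.5,0,255).astype(np.uint8))
```

```text
[ 0.52289511 -0.2470234   0.04653652] [-0.11592575  0.48598803 -0.06754221] 0.9997410866016088
130 (np.int64(297), np.int64(313)) 132 (np.int64(298), np.int64(313)) 134 (np.int64(300), np.int64(313)) 136 (np.int64(299), np.int64(313)) 138 (np.int64(299), np.int64(313)) 140 (np.int64(299), np.int64(313)) 142 (np.int64(299), np.int64(313)) 144 (np.int64(299), np.int64(313)) 146 (np.int64(300), np.int64(313)) 148 (np.int64(303), np.int64(313)) 150 (np.int64(303), np.int64(313)) 152 (np.int64(305), np.int64(311)) 154 (np.int64(306), np.int64(310)) 156 (np.int64(306), np.int64(310)) 158 (np.int64(306), np.int64(309)) 160 (np.int64(306), np.int64(309)) 162 (np.int64(306), np.int64(307)) 164 None 166 None 168 None 170 None 172 None 174 None 0 [[306.1 174.7]] [[306.9 177.6]]
0.01 [[306.1 171.6]] [[307.  174.5]]
0.02 [[306.2 168.6]] [[307.1 171.4]]
0.03 [[306.3 165.5]] [[307.1 168.3]]
0.04 [[306.3 162.3]] [[307.2 165.2]]
```

View pics/g2.png

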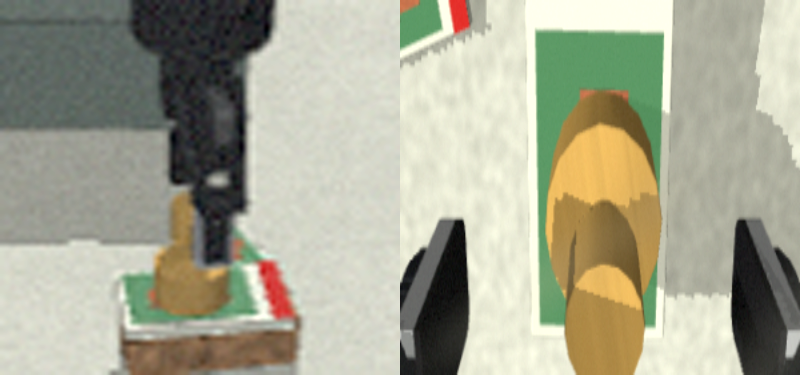

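The side view shows the open fingertip ending at crop (213,268), well short of the TCP. The wrist view shows the pads either side of the knob, tips at (381,267). Now triangulating the tip.

Run:
```python
from h import *
np.set_printoptions(precision=4,suppress=True)
o=manip.get_obs();p=o['position']; a=R.from_quat(o['ee_rot']).as_matrix()
w,d=load('wrist'),load('side')
for us,uw in(((311.5,163),(381,267)),((304.5,163),(381,267))):
    t=tri(w,[uw],d,[us])[0]; print(t, 'tool',a.T@(t[:3]-p))
# other pad tip and knob top in wrist, in tool frame
print('knob top centre', tri(w,[(130+205*.75,180+305*.4)],d,[(185/5+265-.4,195/5+110-.4)]))
print(tri(load('scene'),[np.array([175,62])/6+[135,235]-.4],w,[(130+205*.75,180+305*.4)]))
```

```text
[ 0.5056 -0.2052  0.0862  0.0075] tool [ 0.011   0.0447 -0.0383]
[ 0.5163 -0.2045  0.0827  0.0101] tool [ 0.0003  0.0436 -0.0348]
knob top centre [[ 0.5269 -0.247   0.103   0.0063]]
[[ 0.5236 -0.244   0.1031  0.0047]]
```

>>> step_arm --grip_force 40 --pt "0 3 1 1 0 0 0" --pt "0.4 3 1 1 0 0 0" --pt "0.6 3 1 1 0 0 0" --pt "0.8 3 1 1 0 0 0" --pt "0.9 3 1 1 0 0 0" --pt "0.9 3 1 1 0 0 0" --pt "0.9 3 1 1 0 0 0"

```text
clock: 5.9
position: [0.5269, -0.2462, 0.0494]
ee_rot: [-0.081, 0.997, 0.0, 0.0]
ft_force: [-0.8, 2.2, 3.2]
grip_width: 0.264
grasp_force: 39.2
```

>>> step_arm --pt "0.9 0 0 20 0 0 0" --pt "0.9 0 0 50 0 0 0" --pt "0.9 3 35 50 0 0 0" --pt "0.9 8 80 50 0 0 0" --pt "0.9 13 125 50 0 0 0" --pt "0.9 18 170 50 0 0 0" --pt "0.9 22 210 50 0 0 0" --pt "0.9 22 228 40 0 0 0" --pt "0.9 22 228 10 0 0 0" --pt "0.9 22 228 -15 0 0 0"

```text
clock: 6.9
position: [0.5484, -0.0175, 0.0328]
ee_rot: [-0.082, 0.997, 0.0, -0.0]
ft_force: [-0.4, -0.7, -3.9]
grip_width: 0.263
grasp_force: 40.0
```

>>> step_arm --pt "0.9 0 0 0 0 0 0" --pt "0.9 0 0 -10 0 0 0" --pt "0.9 0 0 -16 0 0 0" --pt "0.9 0 0 -18 0 0 0" --pt "0.9 0 0 -18 0 0 0" --pt "0.9 0 0 -18 0 0 0"

```text
clock: 7.5
position: [0.5493, -0.0184, 0.0167]
ee_rot: [-0.081, 0.997, 0.0, 0.0]
ft_force: [-0.2, -0.4, -3.0]
grip_width: 0.262
grasp_force: 40.1
```

>>> step_arm --pt "0.9 0 0 -1 0 0 0" --pt "0.9 0 0 -2 0 0 0" --pt "0.9 0 0 -2 0 0 0"

```text
clock: 7.8
position: [0.5491, -0.0183, 0.0144]
ee_rot: [-0.081, 0.997, 0.0, 0.0]
ft_force: [-0.2, 0.2, -2.0]
grip_width: 0.262
grasp_force: 40.2
```

Near contact: lower 1 mm more, release, then lift.

>>> step_arm --pt "0.9 0 0 -0.7 0 0 0" --pt "0.9 0 0 -0.7 0 0 0" --pt "0.7 0 0 -0.7 0 0 0" --pt "0.6 0 0 -0.7 0 0 0" --pt "0.3 0 0 -0.7 0 0 0" --pt "0 0 0 -0.7 0 0 0" --pt "0 0 0 -0.7 0 0 0" --pt "0 0 0 20 0 0 0" --pt "0 0 0 60 0 0 0" --pt "0 0 0 105 0 0 0"

```text
clock: 8.8
position: [0.5478, -0.0185, 0.1195]
ee_rot: [-0.081, 0.997, -0.0, -0.001]
ft_force: [0.9, 0.1, -0.1]
grip_width: 1.001
grasp_force: 0.0
```

>>> step_arm --pt "0 -5 -30 40 0 0 0" --pt "0 -10 -78 60 0 0 0" --pt "0 -15 -126 60 0 0 0" --pt "0 -20 -174 60 0 0 0" --pt "0 -25 -220 60 0 0 0" --pt "0 -50 -230 50 0 0 0" --pt "0 -65 -230 40 0 0 0" --pt "0 -65 -230 40 0 0 0" --pt "0 -65 -230 40 0 0 0"

```text
clock: 9.7
position: [0.4845, -0.2479, 0.1595]
ee_rot: [-0.081, 0.997, 0.0, 0.0]
ft_force: [-0.1, 0.6, 0.5]
grip_width: 1.004
grasp_force: 0.0
```

Run:
```python
from h import *
np.set_printoptions(precision=4,suppress=True)
o=manip.get_obs();print(o['position'],o['ee_rot'],abs(o['joint_velocities']).max(),o['clock'])
c=grab('wrist'); im=c['image']; hsv=cv2.cvtColor(cv2.medianBlur(im,3),cv2.COLOR_BGR2HSV); H,S,V=[hsv[...,i].astype(int) for i in range(3)]
g=(H>50)&(H<85)&(S>100); red=((H<8)|(H>172))&(S>150)
P=proj(c,[[.521,-.248,.041],[.4797,-.2546,.041],[.549,-.0185,.006]]); print(P)
for n,m,u,z in(('green',g,P[0],.041),('red',red,P[1],.041)):
    nl,lab,st,ce=cv2.connectedComponentsWithStats(m.astype(np.uint8))
    i=max(range(1,nl),key=lambda i:st[i,4]-(1e5 if np.hypot(*(ce[i]-u))>40 else 0)); ys,xs=np.nonzero(lab==i)
    p=plane(c,np.c_[xs,ys],z)[:,:2]; print(n,cv2.minAreaRect((p*1000).astype(np.float32)),st[i])
s=grab('scene');d=grab('side')
for c in(s,d):
    hsv=cv2.cvtColor(c['image'],cv2.COLOR_BGR2HSV); u=proj(c,[[.549,-.0185,.05]])[0].astype(int); y0,x0=u[1]-40,u[0]-40; h=hsv[y0:y0+80,x0:x0+80].astype(int)
    b=(h[...,0]>12)&(h[...,0]<28)&(h[...,1]>110); print('brass bbox',cv2.boundingRect(b.astype(np.uint8)),x0,y0, proj(c,[[.549,-.0185,.006],[.549,-.0185,.068]]))
```

```text
[ 0.4845 -0.2479  0.1595] [-0.0813  0.9967  0.0002  0.0003] 0.024839268893079886 9.7
[[274.035  236.9722]
 [274.0102 192.1722]
 [476.4426 280.8699]]
green ((523.4182739257812, -248.62442016601562), (57.53913879394531, 51.05113983154297), 9.322826385498047) [ 245  209   57   60 1317]
red ((479.6432189941406, -255.11126708984375), (10.810562133789062, 59.22853088378906), 9.308284759521484) [240 186  68  13 879]
brass bbox (34, 33, 17, 24) 212 172 [[254.137  223.5866]
 [252.471  208.0231]]
brass bbox (33, 0, 39, 61) 252 176 [[292.4311 230.0648]
 [292.3778 210.5577]]
```

>>> step_arm --grip_force 25 --pt "0 20 0 -40 0 0 0" --pt "0 36.5 0 -80 0 0 0" --pt "0 36.5 0 -115 0 0 0" --pt "0 36.5 0 -145 0 0 0" --pt "0 36.5 0 -165 0 0 0" --pt "0 36.5 0 -172 0 0 0" --pt "0 36.5 0 -172 0 0 0"

```text
clock: 10.55
position: [0.5205, -0.2481, -0.0132]
ee_rot: [-0.081, 0.997, 0.0, -0.001]
ft_force: [0.5, 1.0, 0.1]
grip_width: 1.003
grasp_force: 0.0
```

>>> step_arm --grip_force 25 --pt "0.15 0 0 0 0 0 0" --pt "0.22 0 0 0 0 0 0" --pt "0.28 0 0 0 0 0 0" --pt "0.34 0 0 0 0 0 0" --pt "0.4 0 0 0 0 0 0" --pt "0.4 0 0 0 0 0 0"

```text
clock: 11.15
position: [0.5211, -0.2486, -0.0117]
ee_rot: [-0.081, 0.997, -0.0, 0.001]
ft_force: [-2.3, -0.0, 6.3]
grip_width: 0.693
grasp_force: 26.3
```

>>> step_arm --grip_force 27 --pt "0.4 0 0 3 0 0 0" --pt "0.4 0 0 10 0 0 0" --pt "0.4 0 0 25 0 0 0" --pt "0.4 0 0 50 0 0 0" --pt "0.4 0 0 80 0 0 0" --pt "0.4 0 0 110 0 0 0" --pt "0.4 0 0 130 0 0 0" --pt "0.4 0 0 130 0 0 0"

```text
clock: 11.95
position: [0.5221, -0.2494, 0.1214]
ee_rot: [-0.081, 0.997, -0.001, 0.003]
ft_force: [1.0, -1.3, -1.0]
grip_width: 0.696
grasp_force: 29.8
```

```bash
cat > meas.py <<'E'
from h import *
np.set_printoptions(precision=4,suppress=True)
# pose of held mount in tool frame from red strip + green face corners seen in wrist camera, plane at given tool depth
def tool_pts(c,uv,depth):
    M=np.array(c['mount']); p=cv2.undistortPoints(np.array(uv,float).reshape(-1,1,2),np.array(c['K'],float),np.array(c['dist_coeffs'],float)).reshape(-1,2)
    d=np.c_[p,np.ones(len(p))]@M[:3,:3].T; o=M[:3,3]; return o+d*((depth-o[2])/d[:,2])[:,None]
E
python3 - <<'E'
from meas import *
o=manip.get_obs();print(o['position'],o['grip_width'],o['grasp_force'],o['ft_force'])
c=grab('wrist'); hsv=cv2.cvtColor(cv2.medianBlur(c['image'],3),cv2.COLOR_BGR2HSV); H,S,V=[hsv[...,i].astype(int) for i in range(3)]
red=(((H<8)|(H>172))&(S>150)).astype(np.uint8); nl,lab,st,ce=cv2.connectedComponentsWithStats(red); i=1+st[1:,4].argmax(); print(st[i],ce[i])
ys,xs=np.nonzero(lab==i)
for dep in (-.040,-.0445,-.048,-.052,-.056,-.060): print(dep,cv2.minAreaRect((tool_pts(c,np.c_[xs,ys],dep)[:,:2]*1000).astype(np.float32)))
cv2.imwrite('pics/h1.png',np.clip(c['image']*1.4,0,255).astype(np.uint8))
E
```

```text
[ 0.5221 -0.2494  0.1214] 0.6961674848518524 29.767985343933105 [ 1.0051 -1.3295 -0.9516]
[ 198  179  167   34 5299] [281.0789 195.1155]
-0.04 ((38.947959899902344, -0.0648651123046875), (13.276987075805664, 66.71891021728516), 0.6397364735603333)
-0.0445 ((39.968505859375, -0.07946395874023438), (12.827411651611328, 64.45970916748047), 0.6397382616996765)
-0.048 ((40.762264251708984, -0.09080314636230469), (12.477742195129395, 62.70256805419922), 0.6397382616996765)
-0.052 ((41.669410705566406, -0.10376358032226562), (12.078116416931152, 60.69440460205078), 0.6397390961647034)
-0.056 ((42.57657241821289, -0.11673736572265625), (11.67849349975586, 58.68622970581055), 0.6397402286529541)
-0.06 ((43.483726501464844, -0.12970542907714844), (11.278871536254883, 56.678062438964844), 0.6397414207458496)
```

```bash
cat > goal.py <<'E'
from meas import *
Ro=np.array([.577,.2335,.082]); Rm=(R.from_euler('z',-16.2,degrees=True)*R.from_euler('y',35,degrees=True))
RT=Rm*R.from_matrix(np.diag([-1,1,-1.])); n=Rm.as_matrix()[:,2]; xd=Rm.as_matrix()[:,0]
def delta(p,q,clear,up=0.0,g=.0445):
    T=Ro+(clear-g)*n-up*xd; return (T-p)*1000,(RT*R.from_quat(q).inv()).as_rotvec(),T
E
python3 - <<'E'
from goal import *
o=manip.get_obs(); print(o['position'],o['ee_rot'],o['joint_pos'])
q=np.array([-.0813,.9967,0,0]);q/=np.linalg.norm(q)
print(delta(np.array([.521,-.2483,.1173]),q,.05,.002)); print(n,xd)
E
```

```text
[ 0.5212 -0.2488  0.1193] [-0.0809  0.9967 -0.0004  0.0016] [-0.1063  0.312   0.5682  1.7255 -0.1827  1.1537  2.2467]
(array([ 57.4562, 481.3769, -29.6475]), array([ 0.0369,  0.6147, -0.4315]), array([0.5785, 0.2331, 0.0877]))
[ 0.5508 -0.16    0.8192] [ 0.7866 -0.2285 -0.5736]
```

View pics/h1.png

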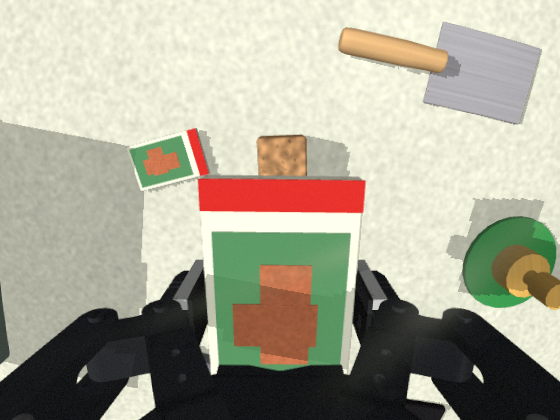

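The mount is held square and centred, red strip at (281,195), and the weight stands on the coaster at (510,262). Carrying it to the stand now.

>>> step_arm --pt "0.4 0 10 25 0 0 0" --pt "0.4 5 45 50 0 0 0" --pt "0.4 10 90 65 0 0 -0.03" --pt "0.4 16 138 65 0 0.05 -0.08" --pt "0.4 22 186 65 0.01 0.1 -0.13" --pt "0.4 28 234 65 0.01 0.16 -0.18" --pt "0.4 34 282 65 0.01 0.22 -0.23" --pt "0.4 40 330 65 0.02 0.28 -0.27" --pt "0.4 46 376 65 0.02 0.34 -0.3" --pt "0.4 50 410 65 0.02 0.4 -0.33"

```text
clock: 13.0
position: [0.5696, 0.1653, 0.1811]
ee_rot: [0.083, 0.976, 0.026, -0.198]
ft_force: [0.2, 0.8, -0.3]
grip_width: 0.693
grasp_force: 29.9
```

Run:
```python
from goal import *
o=manip.get_obs(); print(o['position'],o['joint_pos'],o['grasp_force'],o['grip_width'])
print(delta(o['position'],o['ee_rot'],.05,.002)[:2])
```

```text
[0.5696 0.1653 0.1811] [-0.5005  0.6037  0.4008  1.2348 -0.3576  1.7292  1.2914] 29.921530187129974 0.6930482040830394
(array([  8.8286,  67.7833, -93.4632]), array([ 0.0301,  0.2068, -0.1064]))
```

>>> step_arm --pt "0.4 2 20 0 0.01 0.05 -0.03" --pt "0.4 5 45 -10 0.02 0.1 -0.06" --pt "0.4 8 62 -25 0.03 0.15 -0.08" --pt "0.4 9 68 -45 0.03 0.207 -0.106" --pt "0.4 9 68 -65 0.03 0.207 -0.106" --pt "0.4 9 68 -85 0.03 0.207 -0.106" --pt "0.4 9 68 -93 0.03 0.207 -0.106" --pt "0.4 9 68 -93 0.03 0.207 -0.106" --pt "0.4 9 68 -93 0.03 0.207 -0.106"

```text
clock: 13.9
position: [0.5797, 0.2297, 0.0902]
ee_rot: [0.135, 0.945, 0.042, -0.295]
ft_force: [1.0, -0.5, -1.3]
grip_width: 0.698
grasp_force: 29.9
```

Run:
```python
from goal import *
o=manip.get_obs(); print(o['position'],o['joint_pos'],o['grasp_force'],o['ft_force'],abs(o['joint_velocities']).max())
print(delta(o['position'],o['ee_rot'],.05,.002)[:2]); print(delta(o['position'],o['ee_rot'],.0,.001)[:2])
d=grab('side'); s=grab('scene')
im=np.hstack([cv2.resize(d['image'][240:345,225:330],(400,400),interpolation=2),cv2.resize(s['image'][110:215,285:390],(400,400),interpolation=2)])
cv2.imwrite('pics/p1.png',np.clip(im*1.5,0,255).astype(np.uint8))
```

```text
[0.5797 0.2297 0.0902] [-0.4565  0.8717  0.3526  1.0679 -0.5212  1.8039  1.1669] 29.91739422082901 [ 1.0194 -0.4823 -1.3334] 0.011162362109755266
(array([-1.1942,  3.3601, -2.5836]), array([0.0013, 0.0052, 0.0011]))
(array([-27.9477,  11.1327, -44.1147]), array([0.0013, 0.0052, 0.0011]))
```

>>> step_arm --pt "0.4 -8 5 -12 0.001 0.005 0.001" --pt "0.4 -17 8 -25 0.001 0.005 0.001" --pt "0.4 -22 9.5 -34 0.001 0.005 0.001" --pt "0.4 -24.4 10 -37 0.001 0.005 0.001" --pt "0.4 -24.4 10 -37 0.001 0.005 0.001" --pt "0.4 -24.4 10 -37 0.001 0.005 0.001"

```text
clock: 14.6
position: [0.5556, 0.2394, 0.0529]
ee_rot: [0.135, 0.944, 0.042, -0.298]
ft_force: [-0.9, -0.2, -1.1]
grip_width: 0.693
grasp_force: 29.9
```

Run:
```python
from goal import *
o=manip.get_obs(); print(o['position'],o['ft_force'],o['torque'])
print(delta(o['position'],o['ee_rot'],.0,.001)[:2])
c=grab('wrist');d=grab('side'); 
# predicted lip ends + mount lower edge corners in each view, in held pose
T=delta(o['position'],o['ee_rot'],0)[2]
a=R.from_quat(o['ee_rot']).as_matrix(); mc=o['position']+a@[0,0,-.0445]
M=a@np.diag([-1,1,-1.])
print('mount rel rest',Rm.as_matrix().T@(mc-Ro))
im=np.hstack([cv2.resize(d['image'][255:335,235:315],(480,480),interpolation=2),cv2.resize(c['image'][0:420,140:420],(320,480))])
cv2.imwrite('pics/p2.png',np.clip(im*1.5,0,255).astype(np.uint8))
for nm,P in(('lipL',Ro+Rm.apply([.0485,.022,.008])),('lipR',Ro+Rm.apply([.0485,-.022,.008])),('topL',Ro+Rm.apply([-.0515,.015,0])),('m+ +',mc+M@[.048,.03,0]),('m- +',mc+M@[-.048,.03,0])):
    print(nm,(proj(d,[P])[0]-[235,255])*6)
```

```text
[0.5556 0.2394 0.0529] [-0.9012 -0.1944 -1.0809] [-0.1401 -0.6934 -0.0123]
(array([-3.8697,  1.4156, -6.7768]), array([0.0005, 0.    , 0.0005]))
mount rel rest [-0.0015 -0.0003  0.0079]
lipL [ 80.2349 262.0207]
lipR [131.1746 161.9488]
topL [346.3973 207.2601]
m+ + [ 75.6127 279.5101]
m- + [310.7496 227.7179]
```

View pics/p2.png

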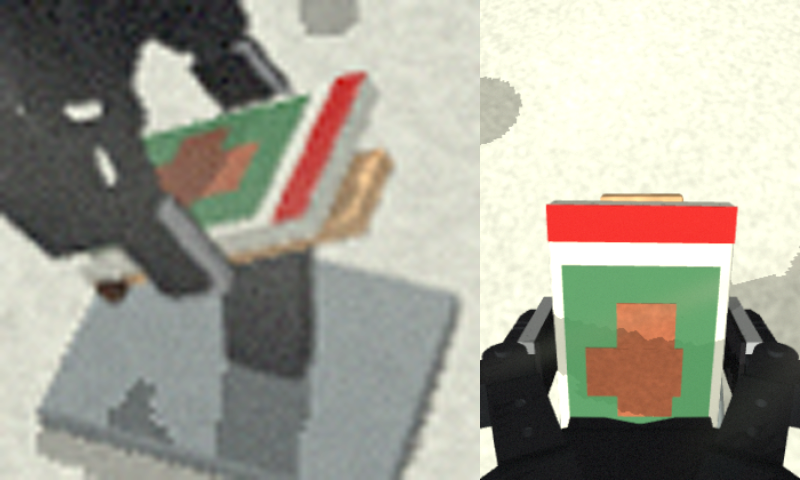

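In the last picture the mount is just above the wooden back, red end up. The wood's top end, at 601–683 in the wrist half, is centred on the strip at 547–737. Lowering in small steps now, watching the force.

>>> step_arm --pt "0.4 -1.2 0.4 -1.8 0 0 0" --pt "0.4 -2.2 0.6 -3.3 0 0 0" --pt "0.4 -2.8 0.8 -4.1 0 0 0" --pt "0.4 -3.3 0.9 -4.9 0 0 0" --pt "0.4 -3.3 0.9 -4.9 0 0 0"

```text
clock: 15.2
position: [0.5516, 0.2405, 0.0472]
ee_rot: [0.135, 0.944, 0.042, -0.298]
ft_force: [-0.2, 0.1, -0.6]
grip_width: 0.696
grasp_force: 30.0
```

>>> step_arm --pt "0.4 -0.3 0.1 -0.4 0 0 0" --pt "0.4 -0.5 0.2 -0.8 0 0 0" --pt "0.4 -0.5 0.2 -0.8 0 0 0"

```text
clock: 15.5
position: [0.5511, 0.2407, 0.0464]
ee_rot: [0.135, 0.944, 0.042, -0.298]
ft_force: [0.1, 0.2, -1.5]
grip_width: 0.696
grasp_force: 30.0
```

>>> step_arm --pt "0.4 -0.3 0.1 -0.4 0 0 0" --pt "0.4 -0.5 0.2 -0.8 0 0 0" --pt "0.4 -0.5 0.2 -0.8 0 0 0"

```text
clock: 15.8
position: [0.551, 0.2408, 0.0462]
ee_rot: [0.135, 0.944, 0.042, -0.298]
ft_force: [0.4, -1.0, 2.2]
grip_width: 0.695
grasp_force: 30.4
```

>>> step_arm --pt "0.4 -0.3 0.1 -0.4 0 0 0" --pt "0.4 -0.5 0.2 -0.8 0 0 0" --pt "0.4 -0.5 0.2 -0.8 0 0 0"

```text
clock: 16.1
position: [0.551, 0.2408, 0.0462]
ee_rot: [0.135, 0.944, 0.042, -0.297]
ft_force: [2.4, -2.9, 8.7]
grip_width: 0.7
grasp_force: 30.9
```

>>> step_arm --pt "0.4 0.4 -0.1 0.6 0 0 0" --pt "0.4 0.8 -0.2 0.3 0 0 0" --pt "0.4 1.2 -0.3 0.0 0 0 0" --pt "0.4 1.2 -0.3 0.0 0 0 0"

```text
clock: 16.5
position: [0.5511, 0.2408, 0.0461]
ee_rot: [0.134, 0.944, 0.042, -0.299]
ft_force: [-2.5, -2.4, 10.9]
grip_width: 0.702
grasp_force: 30.8
```

Run:
```python
from goal import *
o=manip.get_obs(); f=o['ft_force']; a=R.from_quat(o['ee_rot']).as_matrix()
print('rel',Rm.as_matrix().T@(o['position']+a@[0,0,-.0445]-Ro),'F in rest frame',Rm.as_matrix().T@f)
```

```text
rel [-0.0013 -0.0002 -0.0003] F in rest frame [-7.6317 -2.9681  7.9105]
```

>>> step_arm --pt "0.4 0.5 -0.15 0.8 0 0 0" --pt "0.4 0.8 -0.2 1.2 0 0 0" --pt "0.4 0.8 -0.2 1.2 0 0 0"

```text
clock: 16.8
position: [0.5511, 0.2407, 0.0461]
ee_rot: [0.134, 0.944, 0.042, -0.299]
ft_force: [-5.2, -1.0, 4.7]
grip_width: 0.694
grasp_force: 30.2
```

Run:
```python
from goal import *
o=manip.get_obs(); f=o['ft_force']; a=R.from_quat(o['ee_rot']).as_matrix()
print('rel',Rm.as_matrix().T@(o['position']+a@[0,0,-.0445]-Ro),'F in rest frame',Rm.as_matrix().T@f)
```

```text
rel [-0.0013 -0.0002 -0.0003] F in rest frame [-6.5311 -2.3829  1.1191]
```

Resistance is now mostly along the slope at low normal force, so the mount is against the lip. Releasing gently and backing off square to the slope.

>>> step_arm --grip_force 20 --pt "0.4 -0.5 0.1 -0.1 0 0 0" --pt "0.35 -0.5 0.1 -0.1 0 0 0" --pt "0.3 -0.5 0.1 -0.1 0 0 0" --pt "0.25 -0.5 0.1 -0.1 0 0 0" --pt "0.15 -0.5 0.1 -0.1 0 0 0" --pt "0 -0.5 0.1 -0.1 0 0 0" --pt "0 -0.5 0.1 -0.1 0 0 0"

```text
clock: 17.5
position: [0.5518, 0.2407, 0.0458]
ee_rot: [0.135, 0.944, 0.042, -0.298]
ft_force: [-0.2, 0.1, -0.3]
grip_width: 0.998
grasp_force: 0.0
```

>>> step_arm --pt "0 3 -0.8 4.1 0 0 0" --pt "0 11 -3.2 16 0 0 0" --pt "0 22 -6.4 33 0 0 0" --pt "0 38 -11 57 0 0 0" --pt "0 55 -16 82 0 0 0" --pt "0 71 -21 106 0 0 0" --pt "0 71 -21 120 0 0 0" --pt "0 71 -21 120 0 0 0"

```text
clock: 18.3
position: [0.6235, 0.2196, 0.1677]
ee_rot: [0.134, 0.945, 0.043, -0.297]
ft_force: [-0.1, -0.3, 0.4]
grip_width: 0.998
grasp_force: 0.0
```

Run:
```python
from goal import *
o=manip.get_obs(); print(o['position'],o['ft_force'],o['grip_width'],o['clock'])
c=grab('wrist'); hsv=cv2.cvtColor(cv2.medianBlur(c['image'],3),cv2.COLOR_BGR2HSV); H,S,V=[hsv[...,i].astype(int) for i in range(3)]
def rayrest(uv,h):
    O,d=ray(c,uv); A=Rm.as_matrix(); O=A.T@(O-Ro); d=d@A; return O+d*((h-O[2])/d[:,2])[:,None]
for nm,m in(('red',((H<8)|(H>172))&(S>150)),('green',(H>50)&(H<85)&(S>90))):
    nl,lab,st,ce=cv2.connectedComponentsWithStats(m.astype(np.uint8))
    for i in range(1,nl):
        if st[i,4]>300:
            ys,xs=np.nonzero(lab==i); print(nm,st[i],cv2.minAreaRect((rayrest(np.c_[xs,ys],.009)[:,:2]*1000).astype(np.float32)))
```

```text
[0.6235 0.2196 0.1677] [-0.0713 -0.3071  0.3994] 0.9983368835812536 18.3
red [ 242  157   77   16 1137] ((-43.3963623046875, -0.45781898498535156), (59.15298843383789, 11.528670310974121), 89.03705596923828)
green [541 126  19  42 459] ((-59.25600814819336, 218.8864288330078), (34.36457061767578, 16.39405059814453), 11.578299522399902)
green [ 248  184   65   83 3132] ((6.850837707519531, -0.5972404479980469), (50.90862274169922, 70.29830932617188), 89.96934509277344)
green [   3  236   86   90 3803] ((60.980979919433594, -212.87103271484375), (69.26554870605469, 106.41967010498047), 56.22843933105469)
```

The mount is seated: centred within 1 mm across, straight within 1°, and flat (the strip's proportions are right). The weight is on the coaster and the arm is clear.

```bash
python3 -c "
from workcell import manip
print(manip.hand_in())"
```

```text
the job is handed in; nothing more can be done
None
```

The job is handed in, with no verdict returned: the weight is on the coaster, and the mount lies flat against the lip, centred within 1 mm and straight within 1°, red end uppermost.

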